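Load the specimen shuttle into the microscope

TASK

Make the microscope ready for its next specimen. First pull the orange dust plug out of the microscope's dock and lay it flat in the aluminium tray; then take the blue shuttle, which is stored nose outwards in the white rack, and slide it nose first into the dock until its faceplate is fully home against the dock. Leave the grey shuttle in the rack and everything else where it is, upright and undisturbed.

Things in the scene. Friction and masses are not known exactly. Their poses are not given: they have to be found in the camera images.
- dock: Gunmetal microscope with its specimen dock, fixed. Origin at bench level, midway below the dock's mouth; +x points into the slot. Flat front of the dock at x = 0; its block is 110 mm wide, 52 mm high, x 0 to 130; behind it the microscope column, 176 mm across, centred at x 205, 450 mm high. The 8 mm thick floor plate sticks out in front as an apron, x -45 to 0, 110 mm wide.
- dock_mouth (a point): Centre of the dock's mouth, on the slot's floor, 8 mm above the bench; axes as the dock. The slot is 39 mm wide, 25 mm high, 112 mm deep; its sides and roof have a sloping lead-in over the first 13 mm, to about 53 mm wide and 33 mm high at the front. An item is home when its own origin is here with its +x into the slot.
- shuttle: Blue shuttle (to be loaded), loose, 150 mm long, 0.18 kg. Origin on its underside in the front plane of its faceplate; +x to its nose, +z up. Blue body x 0 to 100, 36 wide, 22 high; aluminium faceplate x -6 to 0, 60 wide, 36 high; dark grip fin x -50 to -6, 20 wide, 30 high; undersides level. It starts flat on the bench in a rack bay, only 37 to 53 mm of the nose sticking out.
- shuttle_fin (a point): Middle of the blue shuttle's grip fin (shuttle x -28, 15 mm above its underside).
- shuttle_nose (a point): Middle of the end face of the blue shuttle's nose (shuttle x 100, 11 mm above its underside).
- spare: Grey shuttle, the same shape and frame as the blue one, in the other bay of the rack. To be left alone.
- plug: Orange dust plug, 0.12 kg, at the start fully home in the dock. Shaped as the shuttle but shorter: origin on the underside in the front plane of its faceplate, +x to its nose; body x 0 to 60, 36 wide, 22 high; faceplate x -6 to 0, 60 wide, 36 high; grip fin x -50 to -6, 20 wide, 30 high (mm).
- plug_fin (a point): Middle of the plug's grip fin (plug x -28, 15 mm above its underside).
- rack: White storage rack, fixed. Origin: at bench level, middle of its open front; its +x points into the bays. Two bays side by side, centred at y +44 and -44 mm, each 66 mm or more wide, 42 mm high, 116 mm deep, roofed; their floor is the bench. Outside 190 mm wide, 120 mm deep, 47 mm high.
- tray: Aluminium tray, fixed, open above, 124 mm (x) by 234 mm (y), walls 4 mm thick and 22 mm high, inner floor about 4 mm above the bench. Origin: centre of its underside. The brass standoff lies at its +y end.
- standoff: Brass hexagonal standoff, 60 mm long (x), 22 mm across flats, lying in the tray. Origin: middle of its underside. Leave it.
- bottle: Amber bottle, 56 mm across, 130 mm high, standing on the bench. Origin: centre of its underside.
- jar: White jar, 44 mm across, 55 mm high, standing on the bench. Origin: centre of its underside.
- eyepiece: Black eyepiece tube with an aluminium top, 40 mm across, 70 mm high, standing on the bench. Origin: centre of its underside.
- dish: Clear covered dish, 92 mm across, 18 mm high. Origin: centre of its underside.
- driver: Screwdriver lying on the bench, 160 mm long along its x. Origin: on its underside, about its middle.
- case: Green sample case, 70 x 70 mm, 26 mm high. Origin: centre of its underside.
There are look-alikes about, which are no part of the job. Of the things shaped like the plug, the orange one is meant.

How it is judged:
On the way, in this order (a step that is already met when the one before it is completed fails the run):
1. the dust plug is out of the dock and lies released in the tray (x of plug in the frame of tray between -0.062 and 0.062 m and y of plug in the frame of tray between -0.117 and 0.117 m and x of plug_fin in the frame of tray between -0.062 and 0.062 m and y of plug_fin in the frame of tray between -0.117 and 0.117 m and z of plug in the frame of tray below 0.012 m and angle between plug's own z axis and vertical below 0.15 rad and contact force between the fingers and plug below 0.1 N and linear speed of plug below 0.02 m/s), for 0.2 s.
2. the blue shuttle has been drawn out of the rack (horizontal distance between shuttle and rack above 0.12 m), for 0.1 s.
At the end, for the whole second after the job is handed in: The blue shuttle sits nose first in the dock with its faceplate within 4 mm of the dock's front, within 3 mm sideways and in height and level and in line within 0.06 rad, at rest; the orange plug lies flat, released and at rest within the tray (level within 0.15 rad); the robot touches nothing (all of step 1 and x of shuttle in the frame of dock_mouth between -0.004 and 0.004 m and y of shuttle in the frame of dock_mouth between -0.003 and 0.003 m and z of shuttle in the frame of dock_mouth between -0.003 and 0.003 m and x of shuttle_nose in the frame of dock_mouth above 0.09 m and angle between the x axis of shuttle and the x axis of dock, either way round below 0.06 rad and angle between shuttle's own z axis and vertical below 0.06 rad and linear speed of shuttle below 0.01 m/s).
It fails at once if the grey shuttle is moved by more than 15 mm (distance of spare from where it was at the start of the episode above 0.015 m).
It fails at once if a bystander is moved by more than 20 mm (distance of any of standoff, bottle, jar, eyepiece, dish, driver, case from where it was at the start of the episode above 0.02 m).
It fails at once if the bottle, the jar or the eyepiece is tipped (angle between any of bottle, jar, eyepiece's own z axis and vertical above 0.5 rad).
It also fails if it takes over 72 s, if anything falls off the work surface, if the arm or the gripper's body presses on something with over 40 N, if the wrist force passes 120 N, or if a joint passes its speed limit or range.

ROBOT

A 6-joint arm with a two-finger parallel gripper is mounted at the origin on the work surface. World frame = base frame: x ahead of the robot, y to its left, z up, the work surface at z = 0. Lengths are in m, angles in rad, forces in N, time in s.
With the tool pointing down it reaches from about 0.375 to 0.925 m from the base axis. Payload 5.7 kg.
Tool frame: the origin (TCP) lies at the very end of the fingers, on their centre line; the grasp point (between the pads) lies 19 mm behind it; z points along the fingers, y is the line along which they close (so a half turn about z gives the same grasp; the last joint's range is limited). The gripper opens to 85 mm and grips with 20 to 120 N. Pads are 22 mm wide; open, the fingers measure 114 mm over their backs; the gripper's body (76 mm by 85 mm) begins 54 mm behind the grasp point. The pads swing forward as they close: fully open they stand 13 mm farther back than shut.
Start: joints at [-1.425, 0.359, 1.51, -0, 1.272, -0.115], TCP at [0.155, -0.58, 0.231] pointing down, gripper open.
Joint ranges: [-2.97, 2.97], [-1.01, 2.36], [0.21, 2.38], [-0.96, 4.11], [0.2, 2.71], [-2.98, 2.98]. Speed limits (rad/s): [2.39, 2.39, 3.14, 3.14, 3.14, 3.14].

INTERFACE

Orientations are given as a rotation vector (axis times angle).
In Python, from plant import r gives the robot as it stands. The module is installed in compiled form; this text tells all that it offers.
- The arm moves only by the shell command python3 -m creep 'ROWS'. ROWS is JSON, a list of rows, each a list of 7 numbers: the opening, from -1 (shut) to 1 (fully open), so that 0 is half open, then the shift along the world's x, y, z in units of 20 cm (1.0 is 20 cm), then the turn, a rotation vector about the world's x, y, z in units of 1.5 rad (1.0 is 1.5 rad). A call has 1 to 10 rows; each row is the pose to reach, as a shift and turn from the pose commanded when the call began; what a row does not reach only later rows make up. A row lasts 1/8 s, in which the tool goes at most 62.5 mm and 10.7 degrees, less where a joint would pass 70% of its speed; a pose out of reach is approached as far as the arm can. A call with a number of a shift or a turn outside -1 to 1 is refused whole. A call with a gripper value outside its range is refused whole. The fingers move at their own pace and stop on an object; the grip force is fixed at half the most. Time passes only in rows, so rows that repeat a pose let the fingers close. It gives the time, the measured TCP pose, the force, the opening and the grip force at its end, in the units of the state.
- r.read_state(): the state, without advancing time (a new reading comes with each control period).
- r.camera(name): name is "side" or "top" or "wrist"; returns the picture (400x640x3 uint8, red, green, blue); there is no depth.
- r.camera_params(name): a dict with "camera_matrix" (3x3 intrinsics, pixels), "origin" and "orientation" of the camera in the world. Camera axes: x right, y down, z forward; pixel columns grow to the right and rows downward; lengths in m; the calibration is good to about 2 mm. A picture is of the moment at which its call begins: read the wrist's pose just before it. camera_params takes no time and is no camera call; for the wrist camera it gives the pose at the moment of the call.
- r.job_done(): hands the job in; it is judged then, once.
The state is a dict: "t": time; "qpos": joint angles; "dq": joint speeds; "effort": joint torques, N m; "ee_pos": TCP position; "tool_rot": TCP orientation; "contact_force": force on the tool from outside, world axes, zero at the start; "moment": the same for the moment, N m; "finger_gap": finger opening in m; "grip_force": force on a finger pad.
Only numpy, scipy, OpenCV 4.12 (cv2) and the standard library are available. Lean on these libraries where they do the work, as an engineer would, in place of code of your own. Each camera call takes 0.05 s, during which the arm holds its last target. There are 200 camera calls.

## Working session

There is one attempt and no reset: what is moved stays moved. The work goes in short steps, Python scripts to look and compute and a shell command to move; the robot and the scene stay as the last step left them, time stands still between calls to the robot, and variables do not carry over. Pictures are saved under pics/ and viewed, at most 13 in all, crops included, and the job is handed in when it is done.

```bash
mkdir -p pics; python3 - <<'E'
from plant import r
import cv2
for n in("top","side"):
    cv2.imwrite(f"pics/{n}0.png",r.camera(n)[:,:,::-1])
    p=r.camera_params(n);print(n,p)
s=r.read_state();print(s)
E
```

```text
top {'camera_matrix': array([[493.71600862,   0.        , 316.03695571],
       [  0.        , 493.71600862, 196.36973664],
       [  0.        ,   0.        ,   1.        ]]), 'origin': array([0.25240524, 0.02884981, 1.30645771]), 'orientation': array([-2.12924724,  2.11882673, -0.18259951])}
side {'camera_matrix': array([[515.12737836,   0.        , 320.31293464],
       [  0.        , 515.12737836, 194.63823733],
       [  0.        ,   0.        ,   1.        ]]), 'origin': array([ 0.43142515, -0.94480146,  0.63229363]), 'orientation': array([-2.10069209,  0.07923258, -0.02482533])}
{'t': 0.1, 'qpos': array([-1.42510727e+00,  3.59400281e-01,  1.51129391e+00, -2.23517023e-05,
        1.27252262e+00, -1.15091030e-01]), 'dq': array([ 2.23676349e-05, -2.20082681e-03, -1.13981264e-03,  3.54554096e-04,
       -7.96442344e-04, -1.33772962e-03]), 'effort': array([ 3.75972177e-04, -5.28651845e+01, -2.79349351e+01, -8.64389358e-05,
        5.02914801e-03,  6.03692722e-07]), 'ee_pos': array([ 0.15460285, -0.57911776,  0.23056865]), 'tool_rot': array([-3.11331328e+00, -4.08271801e-01,  7.25394674e-05]), 'contact_force': array([-0.52397387, -0.05093396,  0.50596364]), 'moment': array([-0.01156339,  0.03054224, -0.01956133]), 'grip_force': 0.0, 'finger_gap': 0.08600997903785648}
```

View pics/top0.png

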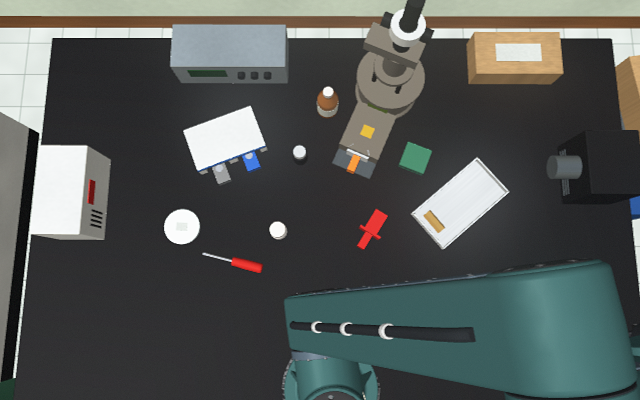

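View pics/side0.png

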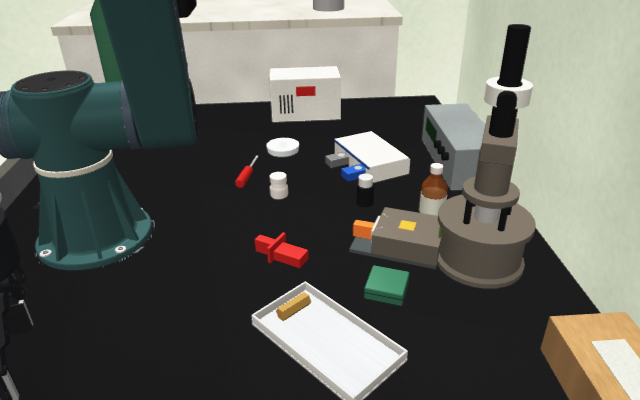

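The top view shows the plug fin at about (355,160), the tray at (460,203), the rack at (225,138) and the blue nose at (252,160). The red plug-shaped thing at (373,229) is a decoy. I'll zoom in to get the corner pixels.

```bash
python3 - <<'E'
import cv2
a=cv2.imread("pics/top0.png")
L=cv2.resize(a[100:190,175:275],None,fx=4,fy=4,interpolation=cv2.INTER_CUBIC)
R=cv2.resize(a[110:200,325:425],None,fx=4,fy=4,interpolation=cv2.INTER_CUBIC)
import numpy as np
cv2.imwrite("pics/crop1.png",np.hstack([L,R]))
E
```

```text
(no output)
```

View pics/crop1.png

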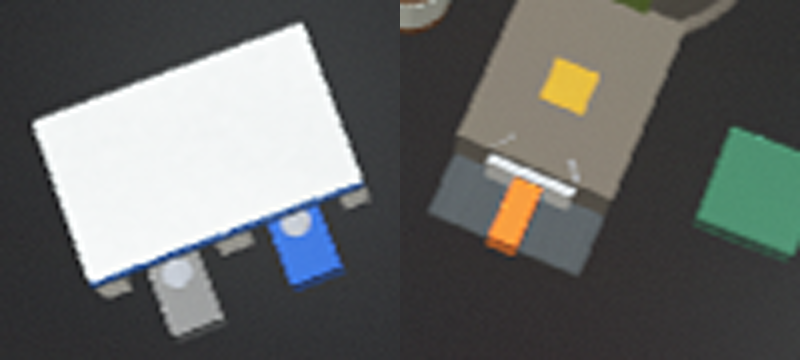

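Left crop: rack roof corners (33,122), (302,22), (362,185), (92,285); blue nose end (293,286)–(342,268). Right crop: dock top front edge (457,137)–(612,200), apron front (430,211)–(581,275), orange fin top about (487–543, 178–250).

```bash
cat > h.py <<'E'
import numpy as np, cv2
from plant import r
from scipy.spatial.transform import Rotation as R
def params(n):
    p=r.camera_params(n); return p["camera_matrix"],np.array(p["origin"]),R.from_rotvec(p["orientation"]).as_matrix()
def ray(P,uv,z):
    K,o,M=P; d=M@np.linalg.inv(K)@np.array([uv[0],uv[1],1.]); return o+d*(z-o[2])/d[2]
def proj(P,X):
    K,o,M=P; c=M.T@(np.asarray(X)-o); q=K@c; return q[:2]/q[2]
E
python3 - <<'E'
from h import *
P=params("top")
L=lambda X,Y:(175+X/4-.4,100+Y/4-.4)
Q=lambda X,Y:(325+(X-400)/4-.4,110+Y/4-.4)
def show(n,pts,z):
    p=np.array([ray(P,q,z)[:2] for q in pts]);print(n,p.round(4).tolist(),'sides',np.linalg.norm(np.diff(p,axis=0),axis=1).round(4),'ang',[round(float(np.degrees(np.arctan2(d[1],d[0]))),1) for d in np.diff(p,axis=0)],'mean',p.mean(0).round(4))
show('docktop',[Q(457,137),Q(612,200)],.052)
show('apron',[Q(430,211),Q(581,275)],.008)
show('fin',[Q(517,178),Q(543,186),Q(513,250),Q(487,242)],.038)
show('rack',[L(33,122),L(302,22),L(362,185),L(92,285)],.047)
show('nose',[L(293,286),L(342,268)],.022)
show('tray',[(412,212),(477,158),(508,190),(444,248)],.022)
show('standoff',[(434,222)],.024)
show('misc',[(299,149),(278,226),(181,226),(416,158)],.05)
show('decoy',[(373,229)],.02)
E
```

```text
docktop [[0.6205, -0.02], [0.5781, -0.1212]] sides [0.1097] ang [-112.7] mean [ 0.5993 -0.0706]
apron [[0.5814, -0.0033], [0.5375, -0.1047]] sides [0.1105] ang [-113.4] mean [ 0.5595 -0.054 ]
fin [[0.5965, -0.0602], [0.5911, -0.0774], [0.5476, -0.0572], [0.5529, -0.0401]] sides [0.018  0.048  0.0179] ang [-107.5, 155.1, 72.6] mean [ 0.5721 -0.0587]
rack [[0.6584, 0.395], [0.7289, 0.2178], [0.6158, 0.1748], [0.5473, 0.3502]] sides [0.1907 0.1211 0.1884] ang [-68.3, -159.2, 111.3] mean [0.6376 0.2844]
nose [[0.553, 0.2221], [0.5655, 0.1897]] sides [0.0348] ang [-69.0] mean [0.5592 0.2059]
tray [[0.4445, -0.2126], [0.5913, -0.3905], [0.5044, -0.4677], [0.3507, -0.2926]] sides [0.2306 0.1162 0.233 ] ang [-50.5, -138.4, 131.3] mean [ 0.4727 -0.3409]
standoff [[0.4181, -0.2688]] sides [] ang [] mean [ 0.4181 -0.2688]
misc [[0.6066, 0.0849], [0.4026, 0.1363], [0.4014, 0.3851], [0.5833, -0.222]] sides [0.2104 0.2488 0.6337] ang [165.9, 90.3, -73.3] mean [0.4985 0.0961]
decoy [[0.3994, -0.1099]] sides [] ang [] mean [ 0.3994 -0.1099]
```

```bash
python3 -m creep '[[0,0.7,0.87,0,0,0,-0.442],[0,0.7,0.87,0,0,0,-0.442],[0,0.7,0.87,0,0,0,-0.442],[0,0.7,0.87,0,0,0,-0.442],[0,0.7,0.87,0,0,0,-0.442]]'
python3 -m creep '[[0,0.7,0.87,0,0,0,0],[0,0.7,0.87,0,0,0,0],[0,0.7,0.87,0,0,0,0],[0,0.7,0.87,0,0,0,0]]'
python3 -m creep '[[0,0.6,0.86,-0.3,0,0,0],[0,0.6,0.86,-0.3,0,0,0],[0,0.6,0.86,-0.3,0,0,0],[0,0.6,0.86,-0.3,0,0,0],[0,0.6,0.86,-0.3,0,0,0],[0,0.6,0.86,-0.3,0,0,0]]'
python3 - <<'E'
from h import *
s=r.read_state();P=params("wrist")
cv2.imwrite("pics/w1.png",r.camera("wrist")[:,:,::-1])
print(s["t"],s["ee_pos"],s["tool_rot"],s["finger_gap"],s["qpos"]); print(P)
f=R.from_rotvec(s["tool_rot"]).as_matrix();print(f)
# predicted fin corners
c=np.cos(np.radians(-23));sn=np.sin(np.radians(-23));o=np.array([.5993,-.0706])
for x,y,z in [(-6,10,38),(-6,-10,38),(-50,-10,38),(-50,10,38),(-45,55,8),(-45,-55,8),(0,55,52),(0,-55,52)]:
    print((x,y,z),proj(P,[o[0]+(c*x-sn*y)/1e3,o[1]+(sn*x+c*y)/1e3,z/1e3]).round(1))
E
```

```text
t: 0.72
ee_pos: [0.2958, -0.4029, 0.2309]
tool_rot: [-3.077, 0.622, 0.001]
contact_force: [0.4, -0.5, 0.4]
finger_gap: 0.0425
grip_force: 0.0
t: 1.23
ee_pos: [0.4358, -0.2305, 0.2312]
tool_rot: [-3.079, 0.624, -0.0]
contact_force: [0.1, -0.3, -0.1]
finger_gap: 0.0425
grip_force: 0.0
t: 1.98
ee_pos: [0.5544, -0.0609, 0.1712]
tool_rot: [3.078, -0.627, -0.001]
contact_force: [0.0, 0.0, 0.6]
finger_gap: 0.0426
grip_force: 0.0
1.975 [ 0.55437983 -0.06087583  0.17117534] [ 3.07774436e+00 -6.27098526e-01 -7.76424142e-04] 0.04259312944699685 [-2.32805487e-01  3.61280627e-01  1.67318884e+00 -7.00591874e-04
  1.10759797e+00  1.74030651e+00]
(array([[283.59644789,   0.        , 318.47185771],
       [  0.        , 283.59644789, 200.95537922],
       [  0.        ,   0.        ,   1.        ]]), array([ 0.6300958 , -0.09446272,  0.31398705]), array([[-0.39220261, -0.87045224, -0.2974727 ],
       [-0.91987714,  0.3717538 ,  0.12500067],
       [ 0.0017795 ,  0.32266393, -0.94651192]]))
[[ 9.20279231e-01 -3.91261766e-01 -6.06487599e-04]
 [-3.91262068e-01 -9.20279166e-01 -5.00345209e-04]
 [-3.62371952e-04  6.97752897e-04 -9.99999691e-01]]
(-6, 10, 38) [297.5 151.8]
(-6, -10, 38) [318.1 151.8]
(-50, -10, 38) [318.2 195. ]
(-50, 10, 38) [298.6 195.1]
(-45, 55, 8) [259.9 182.7]
(-45, -55, 8) [358.5 182.5]
(0, 55, 52) [247.2 147.8]
(0, -55, 52) [367.2 147.6]
```

View pics/w1.png

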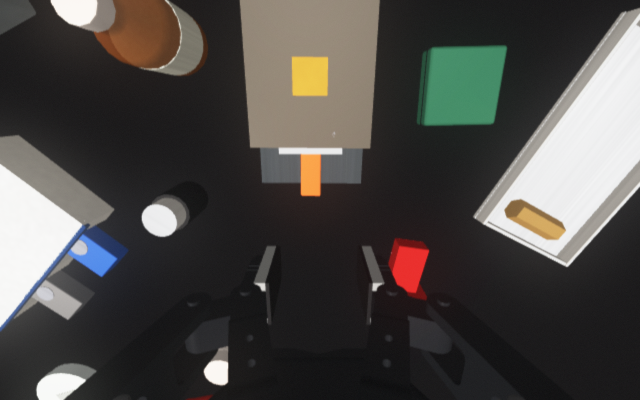

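The fin is at cols 301–321, row 195, within 3 px of the prediction. The finger midpoint shows a similar camera bias, so I'll descend to the fin with the half-open jaw.

```bash
python3 -m creep '[[0,0.084,0,-0.4,0,0,0],[0,0.084,0,-0.6,0,0,0],[0,0.084,0,-0.79,0,0,0],[0,0.084,0,-0.79,0,0,0],[0,0.084,0,-0.79,0,0,0]]'
python3 -m creep '[[-1,0,0,0,0,0,0],[-1,0,0,0,0,0,0],[-1,0,0,0,0,0,0],[-1,0,0,0,0,0,0],[-1,0,0,0,0,0,0],[-1,0,0,0,0,0,0]]'
```

```text
t: 2.65
ee_pos: [0.5724, -0.0608, 0.0148]
tool_rot: [3.078, -0.629, 0.003]
contact_force: [0.4, -0.3, 0.0]
finger_gap: 0.0424
grip_force: 0.0
t: 3.4
ee_pos: [0.5732, -0.0603, 0.0156]
tool_rot: [3.078, -0.627, 0.007]
contact_force: [-0.9, -1.4, 5.5]
finger_gap: 0.019
grip_force: 59.6
```

Good grip (19 mm gap, 60 N), low side load. Next is the straight pull of 85 mm, then a lift.

```bash
python3 -m creep '[[-1,-0.046,0.02,0.005,0,0,0],[-1,-0.11,0.047,0.005,0,0,0],[-1,-0.2,0.085,0.005,0,0,0],[-1,-0.3,0.127,0.005,0,0,0],[-1,-0.391,0.166,0.005,0,0,0],[-1,-0.391,0.166,0.005,0,0,0],[-1,-0.391,0.166,0.3,0,0,0],[-1,-0.391,0.166,0.6,0,0,0],[-1,-0.391,0.166,0.6,0,0,0]]'
```

```text
t: 4.53
ee_pos: [0.4956, -0.0267, 0.1372]
tool_rot: [-3.078, 0.627, -0.012]
contact_force: [1.1, -0.8, -1.4]
finger_gap: 0.0191
grip_force: 59.6
```

```bash
python3 -m creep '[[-1,-0.05,-0.3,0,0,0,-0.1],[-1,-0.05,-0.6,0,0,0,-0.2],[-1,-0.05,-0.8,0,0,0,-0.303],[-1,-0.05,-0.8,0,0,0,-0.303]]'
python3 -m creep '[[-1,-0.048,-0.3,0,0,0,0],[-1,-0.048,-0.6,0,0,0,0],[-1,-0.048,-0.79,0,0,0,0],[-1,-0.048,-0.79,-0.2,0,0,0],[-1,-0.048,-0.79,-0.2,0,0,0]]'
python3 - <<'E'
from h import *
s=r.read_state();P=params("wrist")
cv2.imwrite("pics/w2.png",r.camera("wrist")[:,:,::-1]);print(s["ee_pos"],s["tool_rot"])
E
```

```text
t: 5.03
ee_pos: [0.4822, -0.1884, 0.1319]
tool_rot: [2.855, -1.311, -0.003]
contact_force: [-0.5, 0.5, -1.9]
finger_gap: 0.0187
grip_force: 59.6
t: 5.65
ee_pos: [0.4705, -0.3408, 0.0896]
tool_rot: [-2.855, 1.302, 0.015]
contact_force: [-0.1, 0.7, -1.1]
finger_gap: 0.0188
grip_force: 59.6
[ 0.4705023  -0.34075008  0.08957762] [-2.85503481  1.30199935  0.01486783]
```

View pics/w2.png

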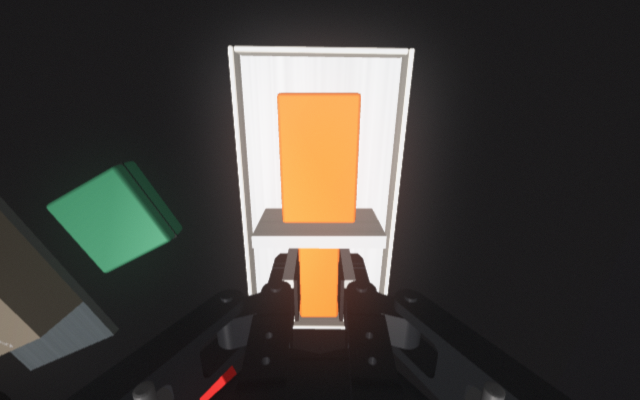

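The plug (cols 278–360) is centred and parallel in the tray, with room at both ends. Lower it.

```bash
python3 -m creep '[[-1,0,0,-0.2,0,0,0],[-1,0,0,-0.34,0,0,0],[-1,0,0,-0.37,0,0,0],[-1,0,0,-0.37,0,0,0],[-1,0,0,-0.37,0,0,0]]'
```

```text
t: 6.32
ee_pos: [0.4747, -0.345, 0.0208]
tool_rot: [2.858, -1.304, 0.004]
contact_force: [0.3, -0.3, -1.0]
finger_gap: 0.0186
grip_force: 59.6
```

```bash
python3 -m creep '[[-1,0,0,-0.03,0,0,0],[-1,0,0,-0.045,0,0,0],[-1,0,0,-0.045,0,0,0],[-1,0,0,-0.045,0,0,0]]'
```

```text
t: 6.82
ee_pos: [0.474, -0.3448, 0.0116]
tool_rot: [2.858, -1.305, 0.002]
contact_force: [-1.8, 1.8, 11.4]
finger_gap: 0.0189
grip_force: 61.2
```

```bash
python3 -m creep '[[0,0,0,0,0,0,0],[0,0,0,0,0,0,0],[0,0,0,0,0,0,0],[0,0,0,0.2,0,0,0],[0,0,0,0.5,0,0,0],[0,0,0,0.9,0,0,0],[0,0,0,0.9,0,0,0]]'
python3 -m creep '[[0,0.1,0.3,0,0,0,0.12],[0,0.1,0.6,0,0,0,0.24],[0,0.1,0.95,0,0,0,0.36],[0,0.1,0.95,0,0,0,0.4],[0,0.1,0.95,0,0,0,0.4]]'
python3 -m creep '[[0,0.1,0.3,0,0,0,0.12],[0,0.1,0.6,0,0,0,0.24],[0,0.1,0.95,0,0,0,0.36],[0,0.1,0.95,0,0,0,0.415],[0,0.1,0.95,0,0,0,0.415]]'
python3 -m creep '[[0.3,0.1,0.5,0,0,0,0],[0.3,0.1,0.5,0,0,0,0],[0.3,0.1,0.5,0,0,0,0],[0.3,0.1,0.5,0,0,0,0]]'
python3 - <<'E'
from h import *
s=r.read_state();P=params("wrist")
cv2.imwrite("pics/w3.png",r.camera("wrist")[:,:,::-1]);print(s["ee_pos"],s["tool_rot"],s["qpos"])
u=np.array([.934,.358]);v=np.array([-.358,.934]);n=np.array([.5592,.2059])
for a,b in [(0,18),(0,-18),(41,18),(41,-18)]:
    print(a,b,proj(P,[*(n+(a*u+b*v)/1e3),.022]).round(1))
print('tcp',proj(P,s["ee_pos"]), 'plug check')
np.save('P3.npy',np.array([P[0],P[2]])); np.save('o3.npy',P[1])
E
```

```text
t: 7.7
ee_pos: [0.4756, -0.3462, 0.1949]
tool_rot: [2.856, -1.304, 0.011]
contact_force: [0.2, -0.6, -0.7]
finger_gap: 0.0428
grip_force: 0.0
t: 8.32
ee_pos: [0.4936, -0.1535, 0.1903]
tool_rot: [-3.116, 0.4, 0.0]
contact_force: [-0.4, -0.7, 0.0]
finger_gap: 0.0431
grip_force: 0.0
t: 8.95
ee_pos: [0.5141, 0.0355, 0.1902]
tool_rot: [3.089, 0.57, 0.0]
contact_force: [-0.1, 0.1, -0.1]
finger_gap: 0.043
grip_force: 0.0
t: 9.45
ee_pos: [0.5339, 0.1339, 0.19]
tool_rot: [3.089, 0.567, -0.001]
contact_force: [-0.4, -0.0, -0.1]
finger_gap: 0.0554
grip_force: 0.0
[0.53389456 0.13393736 0.1900134 ] [ 3.08934566e+00  5.67267205e-01 -1.04069949e-03] [ 1.20728448e-01  3.30436780e-01  1.66772972e+00 -6.99569809e-04
  1.14405132e+00  1.32861935e+00]
0 18 [246.5 136.3]
0 -18 [280.  136.2]
41 18 [243.   95.6]
41 -18 [278.1  95.5]
tcp [316.84850532 255.93520881] plug check
```

View pics/w3.png

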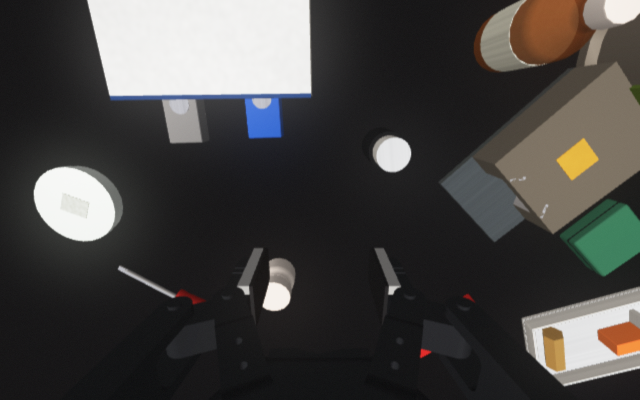

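Nose end seen at (248–282,137), against a prediction of (246–280,136): it agrees. Descend on the nose.

```bash
python3 -m creep '[[0.3,0.22,0.39,0,0,0,0],[0.3,0.22,0.39,0,0,0,0],[0.3,0.22,0.39,-0.3,0,0,0],[0.3,0.22,0.39,-0.6,0,0,0],[0.3,0.22,0.39,-0.8,0,0,0],[0.3,0.22,0.39,-0.91,0,0,0],[0.3,0.22,0.39,-0.91,0,0,0],[0.3,0.22,0.39,-0.91,0,0,0]]'
```

```text
t: 10.5
ee_pos: [0.5787, 0.2127, 0.0092]
tool_rot: [-3.09, -0.569, -0.002]
contact_force: [0.5, 0.6, -1.0]
finger_gap: 0.0558
grip_force: 0.0
```

```bash
python3 -m creep '[[0.3,0,0,-0.025,0,0,0],[0.3,0,0,-0.025,0,0,0],[-1,0,0,-0.025,0,0,0],[-1,0,0,-0.025,0,0,0],[-1,0,0,-0.025,0,0,0],[-1,0,0,-0.025,0,0,0],[-1,0,0,-0.025,0,0,0]]'
```

```text
t: 11.38
ee_pos: [0.5782, 0.2138, 0.0041]
tool_rot: [-3.089, -0.572, -0.002]
contact_force: [-1.4, -0.5, 5.9]
finger_gap: 0.0345
grip_force: 61.5
```

```bash
python3 -m creep '[[-1,-0.02,-0.008,0.01,0,0,0],[-1,-0.12,-0.046,0.01,0,0,0],[-1,-0.26,-0.1,0.01,0,0,0],[-1,-0.4,-0.153,0.01,0,0,0],[-1,-0.537,-0.206,0.01,0,0,0],[-1,-0.537,-0.206,0.01,0,0,0],[-1,-0.537,-0.206,0.25,0,0,0],[-1,-0.537,-0.206,0.5,0,0,0],[-1,-0.537,-0.206,0.75,0,0,0],[-1,-0.537,-0.206,0.75,0,0,0]]'
python3 - <<'E'
from h import *
s=r.read_state();print(s["ee_pos"],s["tool_rot"])
cv2.imwrite("pics/s4.png",r.camera("side")[:,:,::-1])
E
```

```text
t: 12.62
ee_pos: [0.4744, 0.1733, 0.1573]
tool_rot: [-3.089, -0.572, -0.015]
contact_force: [1.2, 0.1, -2.4]
finger_gap: 0.0346
grip_force: 60.8
[0.47440243 0.17333547 0.15734533] [-3.08870652 -0.57153636 -0.01530712]
```

View pics/s4.png

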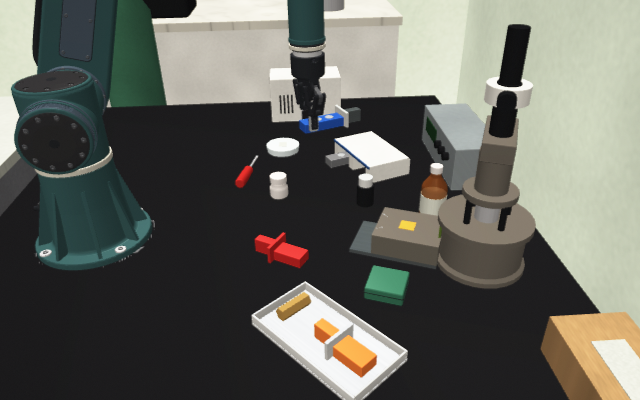

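The blue shuttle is held level and clear of the rack, and the plug lies flat in the tray. Now carry and turn it by +136°.

```bash
python3 -m creep '[[-1,0.02,-0.07,0,0,0,0.1],[-1,0.03,-0.14,0,0,0,0.2],[-1,0.05,-0.21,0,0,0,0.3],[-1,0.06,-0.28,0,0,0,0.4],[-1,0.07,-0.35,0,0,0,0.5],[-1,0.08,-0.42,0,0,0,0.6],[-1,0.1,-0.48,0,0,0,0.7],[-1,0.1,-0.52,0,0,0,0.79],[-1,0.1,-0.52,0,0,0,0.79]]'
python3 -m creep '[[-1,0.02,-0.07,0,0,0,0.1],[-1,0.03,-0.14,0,0,0,0.2],[-1,0.05,-0.21,0,0,0,0.3],[-1,0.06,-0.28,0,0,0,0.4],[-1,0.07,-0.35,0,0,0,0.5],[-1,0.08,-0.42,0,0,0,0.6],[-1,0.1,-0.48,0,0,0,0.7],[-1,0.105,-0.52,0,0,0,0.793],[-1,0.105,-0.52,0,0,0,0.793],[-1,0.105,-0.52,0,0,0,0.793]]'
python3 -c "
from h import *
s=r.read_state();M=R.from_rotvec(s['tool_rot']).as_matrix();print(s['qpos'],np.degrees(np.arctan2(-M[1,0],-M[0,0])))"
```

```text
t: 13.8
ee_pos: [0.4894, 0.0679, 0.1516]
tool_rot: [-2.244, -2.195, 0.004]
contact_force: [0.2, 0.4, -1.4]
finger_gap: 0.0348
grip_force: 60.8
t: 15.05
ee_pos: [0.5109, -0.0351, 0.1527]
tool_rot: [-0.632, -3.076, -0.0]
contact_force: [0.0, 0.5, -2.1]
finger_gap: 0.0348
grip_force: 60.8
[-2.03730303e-01  3.24506703e-01  1.78996894e+00  2.25659916e-04
  1.02830394e+00 -1.36949309e+00] -23.213395725424263
```

```bash
python3 -m creep '[[-1,0.026,-0.004,0,0,0,0],[-1,0.026,-0.004,-0.25,0,0,0],[-1,0.026,-0.004,-0.5,0,0,0],[-1,0.026,-0.004,-0.65,0,0,0],[-1,0.026,-0.004,-0.72,0,0,0],[-1,0.026,-0.004,-0.72,0,0,0],[-1,0.026,-0.004,-0.72,0,0,0]]'
```

```text
t: 15.92
ee_pos: [0.5177, -0.0366, 0.0103]
tool_rot: [0.626, 3.076, -0.0]
contact_force: [-0.1, 0.7, -1.4]
finger_gap: 0.0346
grip_force: 60.7
```

```bash
python3 -m creep '[[-1,0,0,-0.015,0,0,0],[-1,0,0,-0.03,0,0,0],[-1,0,0,-0.032,0,0,0],[-1,0,0,-0.032,0,0,0]]'
python3 -m creep '[[0.3,0,0,0,0,0,0],[0.3,0,0,0,0,0,0],[0.3,0,0,0,0,0,0],[0.3,0,0,0.1,0,0,0],[0.3,0,0,0.4,0,0,0],[0.3,-0.25,0.106,0.4,0,0,0],[0,-0.5,0.212,0.4,0,0,0],[0,-0.5,0.212,0.4,0,0,0],[0,-0.5,0.212,0.4,0,0,0]]'
python3 - <<'E'
from h import *
s=r.read_state();P=params("wrist");a=r.camera("wrist")
cv2.imwrite("pics/w5.png",a[:,:,::-1]);print(s["ee_pos"],s["tool_rot"],s["qpos"])
o=np.array([.5990,-.0712]);u=np.array([.9205,-.3907]);v=np.array([.3907,.9205])
for x,y,z in [(-176,30,36),(-176,-30,36),(-220,10,30),(-220,-10,30),(-70,18,22),(-70,-18,22)]:print((x,y,z),proj(P,[*(o+(x*u+y*v)/1e3),z/1e3]).round(1))
E
```

```text
t: 16.42
ee_pos: [0.5172, -0.0366, 0.004]
tool_rot: [0.626, 3.077, -0.0]
contact_force: [-1.0, 0.1, 9.2]
finger_gap: 0.0345
grip_force: 62.3
t: 17.55
ee_pos: [0.4174, 0.0058, 0.0831]
tool_rot: [0.625, 3.077, -0.0]
contact_force: [0.2, -0.5, 0.5]
finger_gap: 0.0429
grip_force: 0.0
[0.41740323 0.00580246 0.08312742] [ 6.25327003e-01  3.07705254e+00 -1.18030168e-04] [-1.51770157e-01  3.19998979e-01  2.05776659e+00 -2.24603936e-04
  7.62190089e-01 -1.32141934e+00]
(-176, 30, 36) [360.7 250.9]
(-176, -30, 36) [280.9 251. ]
(-220, 10, 30) [334.7 192.7]
(-220, -10, 30) [307.  192.7]
(-70, 18, 22) [340.1 346.1]
(-70, -18, 22) [300.9 346.1]
```

View pics/w5.png

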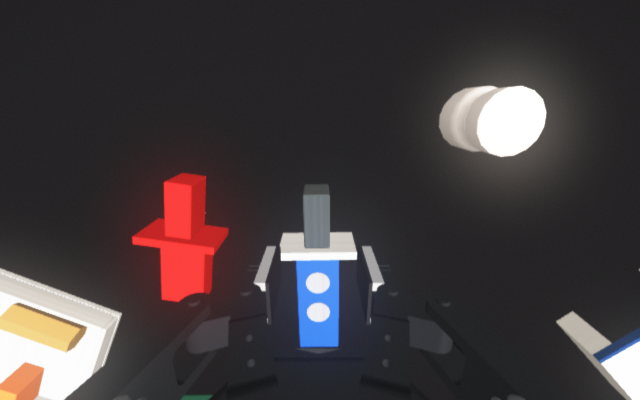

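The fin (cols 304–329, end row 190) sits about 3 mm towards -y of the centre line and nearly parallel. The jaw tolerates that and centres it. Descend and grip.

```bash
python3 -m creep '[[0,-0.006,-0.014,0,0,0,0],[0,-0.006,-0.014,-0.2,0,0,0],[0,-0.006,-0.014,-0.36,0,0,0],[0,-0.006,-0.014,-0.36,0,0,0],[-1,-0.006,-0.014,-0.36,0,0,0],[-1,-0.006,-0.014,-0.36,0,0,0],[-1,-0.006,-0.014,-0.36,0,0,0],[-1,-0.006,-0.014,-0.36,0,0,0],[-1,-0.006,-0.014,-0.36,0,0,0]]'
```

```text
t: 18.73
ee_pos: [0.4162, 0.003, 0.0118]
tool_rot: [0.625, 3.076, -0.0]
contact_force: [-0.8, -0.1, 7.7]
finger_gap: 0.0185
grip_force: 59.5
```

```bash
python3 -m creep '[[-1,0,0,0.03,0,0,0],[-1,0.006,0.015,0.055,0,0,0],[-1,0.006,0.015,0.055,0,0,0],[-1,0.12,-0.033,0.055,0,0,0],[-1,0.236,-0.083,0.055,0,0,0],[-1,0.236,-0.083,0.055,0,0,0],[-1,0.236,-0.083,0.055,0,0,0]]'
python3 - <<'E'
from h import *
s=r.read_state();a=r.camera("side");b=r.camera("top")
p=cv2.resize(a[190:290,310:450],None,fx=4,fy=4,interpolation=cv2.INTER_CUBIC)
cv2.imwrite("pics/s6.png",p[:,:,::-1]);print(s["ee_pos"],s["tool_rot"])
e=s["ee_pos"];print('lat',.3907*e[0]+.9205*e[1])
E
```

```text
t: 19.6
ee_pos: [0.4609, -0.0131, 0.0216]
tool_rot: [-0.626, -3.076, 0.0]
contact_force: [-0.3, 0.1, -2.0]
finger_gap: 0.0186
grip_force: 58.4
[ 0.46092025 -0.01306882  0.02155175] [-6.25812042e-01 -3.07629852e+00  1.44198528e-04]
lat 0.16805169565561398
```

View pics/s6.png

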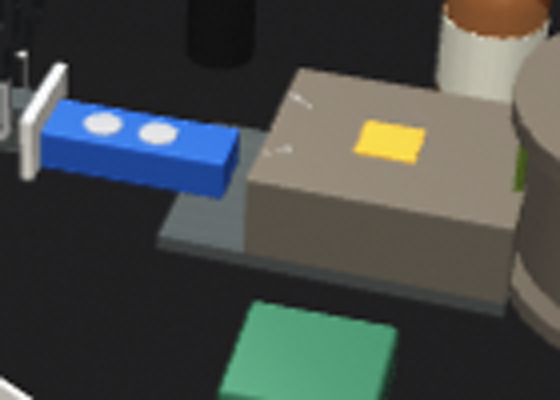

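Nose is over the apron, level and in line with the mouth. Advance in steps.

```bash
python3 -m creep '[[-1,0.07,-0.028,0,0,0,0],[-1,0.14,-0.057,0,0,0,0],[-1,0.18,-0.074,0,0,0,0],[-1,0.23,-0.096,0,0,0,0],[-1,0.23,-0.096,0,0,0,0]]'
python3 -c "
from h import *
e=r.read_state()['ee_pos'];print('lat',.3907*e[0]+.9205*e[1])"
```

```text
t: 20.32
ee_pos: [0.511, -0.0338, 0.0221]
tool_rot: [0.627, 3.075, -0.001]
contact_force: [0.4, -3.0, -1.3]
finger_gap: 0.0187
grip_force: 58.6
lat 0.16856951476929413
```

```bash
python3 -m creep '[[-1,0,-0.003,-0.005,0,0,0],[-1,0.06,-0.028,-0.005,0,0,0],[-1,0.12,-0.054,-0.005,0,0,0],[-1,0.18,-0.08,-0.005,0,0,0],[-1,0.229,-0.101,-0.005,0,0,0],[-1,0.229,-0.101,-0.005,0,0,0]]'
python3 -c "
from h import *
e=r.read_state()['ee_pos'];print('lat',.3907*e[0]+.9205*e[1],'t',(.599-e[0])*.9205-(-.0712-e[1])*.3907)"
```

```text
t: 21.08
ee_pos: [0.5561, -0.0536, 0.021]
tool_rot: [0.626, 3.076, -0.0]
contact_force: [-0.3, -1.4, -1.7]
finger_gap: 0.0187
grip_force: 58.7
lat 0.16794382807208375 t 0.046346620336816115
```

```bash
python3 -m creep '[[-1,0.03,-0.013,0,0,0,0],[-1,0.06,-0.025,0,0,0,0],[-1,0.068,-0.029,-0.003,0,0,0],[-1,0.068,-0.029,-0.005,0,0,0],[-1,0.068,-0.029,-0.005,0,0,0]]'
python3 -m creep '[[-1,0.005,-0.002,0,0,0,0],[-1,0.01,-0.004,0,0,0,0],[-1,0.01,-0.004,0,0,0,0]]'
```

```text
t: 21.7
ee_pos: [0.5683, -0.0588, 0.02]
tool_rot: [0.626, 3.078, -0.0]
contact_force: [0.4, -1.4, -1.4]
finger_gap: 0.0186
grip_force: 58.7
t: 22.08
ee_pos: [0.569, -0.0592, 0.0198]
tool_rot: [-0.626, -3.077, -0.0]
contact_force: [-5.0, -0.8, 2.7]
finger_gap: 0.0185
grip_force: 59.3
```

```bash
python3 -m creep '[[-1,0.009,-0.004,0,0,0,0],[-1,0.018,-0.0077,0,0,0,0],[-1,0.018,-0.0077,0,0,0,0]]'
```

```text
t: 22.45
ee_pos: [0.5722, -0.0606, 0.0198]
tool_rot: [-0.626, -3.076, -0.0]
contact_force: [-5.9, 0.1, 5.8]
finger_gap: 0.0186
grip_force: 59.6
```

```bash
python3 -m creep '[[-1,0.009,-0.004,0.002,0,0,0],[-1,0.018,-0.0077,0.002,0,0,0],[-1,0.018,-0.0077,0.002,0,0,0]]'
python3 - <<'E'
from h import *
P=params("side");a=r.camera("side")
p=cv2.resize(a[190:290,310:450],None,fx=4,fy=4,interpolation=cv2.INTER_CUBIC)
cv2.imwrite("pics/s7.png",p[:,:,::-1])
E
```

```text
t: 22.82
ee_pos: [0.5722, -0.0605, 0.0198]
tool_rot: [-0.625, -3.069, -0.002]
contact_force: [-13.3, 5.6, 11.3]
finger_gap: 0.0189
grip_force: 60.4
```

View pics/s7.png

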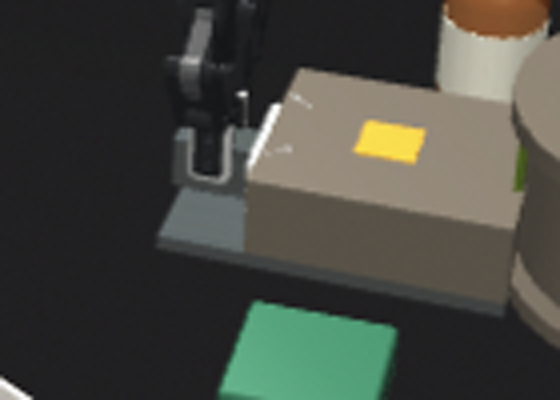

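The faceplate is flush with the dock front and the force rises without movement, so it is home. Release and withdraw.

```bash
python3 -m creep '[[-1,-0.012,0.005,0,0,0,0],[0,-0.012,0.005,0,0,0,0],[0,-0.012,0.005,0,0,0,0],[0,-0.012,0.005,0,0,0,0],[0,-0.012,0.005,0.2,0,0,0],[0,-0.012,0.005,0.5,0,0,0],[0,-0.2,0.08,0.75,0,0,0],[0,-0.2,0.08,0.75,0,0,0],[0,-0.2,0.08,0.75,0,0,0]]'
python3 - <<'E'
from h import *
a=r.camera("wrist");b=r.camera("side")[190:400,240:450]
x=cv2.resize(b,(400,400),interpolation=cv2.INTER_CUBIC)
cv2.imwrite("pics/f8.png",np.hstack([a[:,120:520],x])[:,:,::-1])
E
```

```text
t: 24.0
ee_pos: [0.5375, -0.0467, 0.1703]
tool_rot: [0.626, 3.077, -0.0]
contact_force: [-0.3, 0.4, -0.3]
finger_gap: 0.0428
grip_force: 0.0
```

View pics/f8.png

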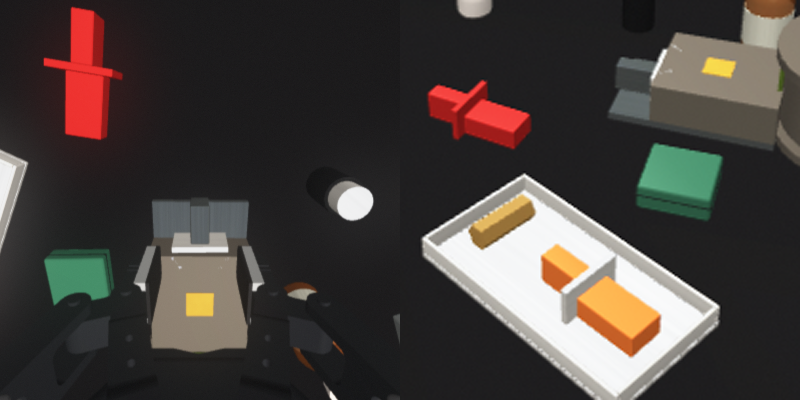

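The shuttle's faceplate is flush and square at the dock (plate 172–228, row 243), the plug lies flat in the tray and the gripper is clear.

```bash
python3 -c "
from plant import r
print(r.job_done())"
```

```text
the job is handed in; nothing more can be done
None
```

The job is handed in at about 24 s of the 72 s allowed: the orange plug lies flat in the tray, and by the last pictures and the contact force the blue shuttle is fully home in the dock; the judge's verdict was not shown.

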